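# Lock the bench block in its cam-lever holder

## Task

Get the steel bench block ready for hammering: with a fingertip push it along the holder until it is fully home against the back stop, then push the clamp lever past its first click (which only nips the block) all the way round to the second stop, so that the block is locked. Do not pick anything up, and leave the other tools where they lie. Finish with the hand clear.

Things in the scene. Friction and masses are not known exactly. Their poses are not given: they have to be found in the camera images.
- block_holder: Block holder fixed in the tray: grey cast base 12 mm thick with a steel channel for the block, open at its left end; the lever is on the side toward the robot. Origin: on the tray under the seat's middle. +x runs along the channel from the open end to the back stop (to the robot's right), +y away from the robot to the fixed fence, z up. Base: x -68 to +62 mm, y -70 to +56 mm; lever side x -58 to +58 mm, y to -130 mm
- holder_seat (a point): Where the block's origin lies when home (x, y to 2 mm): on top of the base, z = 12 mm, over the holder's origin, same axes. Back stop face at x = +37.5 mm, fence face at y = +39 mm, z 12 to 27 mm. Opposite the fence the rubber-faced jaw (open: face at y = -40 mm) between two guides, inner faces at y = -41.5 mm, up to z = 31 mm. Fence and guides reach out to x = -61 mm
- bench_block: Loose steel bench block, plain square plate 75 x 75 x 22 mm, about 0.9 kg, standing part way out of the channel's open end on the base (underside z = 12 mm, top z = 34 mm). Origin: centre of its underside, z up. Home when its far face meets the back stop (origin at x = 0 in the holder's frame); it starts 22 to 42 mm short of that. It slides with about 3 to 9 N
- clamp_lever (a joint): Lever angle, rad, growing counter-clockwise from above about its upright pivot: 0 open, 0.65 first click (jaw only nips the block), 1.3 second stop (locked). A sprung detent draws it to the nearest of these and it stays there. Pushed at the handle it takes about 6 N to leave open and again to leave the first click; past about 1.0 it snaps to the stop
- lever_handle (a point): Middle of the lever's upright round black handle, up to 19 mm thick and 41 mm high (z 46 to 87 mm above the tray; this point at 66 mm), 75 mm from the pivot and joined to it by a flat steel bar 14 mm wide at z 40 to 46 mm. Open, the handle is at the robot's left; it is pushed to the right, bulging toward the robot on its way round the pivot
- lever_pivot (a point): Upright axis of the lever, point at z = 43 mm, at x = 0, y = -84 mm in the holder's frame. From here the lever points, counter-clockwise from above from the holder's +x axis, at 243 deg when open, 280 deg at the first click, 317.5 deg at the second stop. A detent housing, 48 mm high, stands 32 to 60 mm from the axis on the -x side
- clamp_pad: Black rubber face of the jaw, 50 x 6 x 12 mm, sprung; the lever drives it towards the fence and it bears on the block's side toward the robot: lightly at the first click, with about 10 N when locked. Origin: underside centre
- chasing_hammer: Bystander: hammer with wooden handle, 218 x 58 x 27 mm, lying at the left of the tray; origin under its middle
- ring_mandrel: Bystander: tapered steel ring mandrel with black grip, 316 x 27 x 27 mm, lying along the front of the tray; origin under its middle
- pliers_teal: Bystander: pliers with teal handles, 149 x 36 x 12 mm, at the left of the holder; origin under the middle
- cutters_yellow: Bystander: cutters with yellow and black handles, 138 x 38 x 12 mm, at the front right of the tray; origin under the middle
- tweezers: Bystander: steel tweezers, 140 x 15 x 10 mm, at the left of the holder; origin under the middle
- loupe: Bystander: folding loupe, 77 x 28 x 14 mm, lying in front of the holder; origin under its middle
- solder_spool: Bystander: spool of wire, 52 mm across and 28 mm high, standing to the left of the holder; origin under its middle
- bench_pin: Furniture to keep clear of: wooden bench pin overhanging the left of the tray at z 355 to 385 mm; its end reaches to about x = 0.46 m at y = 0.22 and y = 0.15 m at x = 0.53. The gripper and wrist must pass in front of it
- bench_vice: Furniture to keep clear of: vice on the bench at the right, with its T-bar reaching to about x = 0.60, y = -0.115 m, z 255 to 475 mm

How it is judged:
By the outcome, as a careful person would: the job done as asked, in the order asked, and still so for the second after the job is handed in, with the robot touching nothing.
It also fails if it takes over 48 s, if anything falls off the work surface, if the arm or the gripper's body presses on something with over 40 N, if the wrist force passes 120 N, or if a joint passes its speed limit or range.

## Robot

A 7-joint arm with a two-finger parallel gripper is mounted at the origin on a cart in front of the work surface, level with it; the furniture and walls round the work are solid. World frame = base frame: x ahead of the robot, y to its left, z up, the work surface at z = 0. Lengths are in m, angles in degrees, forces in N, time in s.
With the tool pointing down it reaches from about 0.425 to 0.875 m from the base axis. Payload 4.7 kg.
Tool frame: the origin (TCP) lies midway between the tips of the shut fingers; the grasp point (between the pads) lies env.grip_point_offset behind it (env.grip_point_offset is the distance from the TCP to the grasp point, in m); x points along the fingers, y is the direction in which the jaws open and shut, and the axes are right-handed (so a half turn about x gives the same grasp; the last joint's range is limited). The gripper opens to 87 mm and grips with 3 to 60 N. Pads are 19 mm wide; open, the fingers measure 117 mm over their backs; the gripper's body (75 mm by 190 mm) begins 51 mm behind the grasp point.
Start: joints at [-68.291, 18.392, -4.016, 83.108, 1.295, 78.541, -3.26], TCP at [0.232, 0.607, 0.188] pointing down, gripper open.
Joint ranges: [-163.93, 163.93], [-17.29, 119.83], [-79.2, 71.16], [3.27, 140.29], [-89.18, 269.18], [5.43, 117.66], [-154.24, 154.24]. Speed limits (degrees/s): [147.25, 147.25, 180, 180, 180, 180, 180].

## Interface

Orientations are given as [roll, pitch, yaw] about the fixed x, y, z axes, in that order (R = Rz(yaw) Ry(pitch) Rx(roll)).
In Python, from cell import readout, read_camera, camera_params, sign_off, spot_in, pinpoint, env gives the robot as it stands.
- The arm moves only by the shell command python3 -m pendant 'ROWS' [OPENING] [FORCE]. ROWS is a JSON object of lists of equal length, an entry for each row: "xyz": the shift along the world's x, y, z in m, a list of three; "turn": the turn about the world's z in rad. A call has 1 to 10 rows; each row shifts and turns the pose as measured when the row begins; what a row does not reach is not made up. A row lasts 1/8 s, in which the tool goes at most 62.5 mm and 10.7 degrees, less where a joint would pass 70% of its speed; a pose out of reach is approached as far as the arm can. A call is refused whole if a number of a shift passes 0.0625 or a number of a turn 0.188, either way. A call with a gripper value outside its range is refused whole. OPENING is the opening, from 0 (shut) to 1 (fully open), set as the call begins (- or left out, the last holds). The fingers move at their own pace and stop on an object; FORCE is the grip in N (left out, the last holds). Time passes only in rows, so rows that do not move let the fingers close. It gives the time, the measured TCP pose, the force and the opening at its end, in the units of the state.
- readout.get_obs(): the state, without advancing time (a new reading comes with each control period).
- read_camera(name): name is "scene" or "top" or "wrist"; returns the picture (400x640x3 uint8, red, green, blue); there is no depth.
- camera_params(name): a dict with "fx", "fy", "cx", "cy" (pixels), "rvec" (rotation vector, rad) and "tvec" (3), from world to camera coordinates, as OpenCV has them; the wrist camera has in their place "hand_eye" (4x4, takes a point from camera to tool coordinates, whose origin is the TCP and whose axes are the tool frame's). Camera axes: x right, y down, z forward; pixel columns grow to the right and rows downward; lengths in m; the calibration is good to about 2 mm. A picture is of the moment at which its call begins: read the wrist's pose just before it. camera_params takes no time and is no camera call.
- sign_off(): hands the job in, once; it reports no verdict.
Trained networks look in the newest picture that a camera, given by its name, has taken for a name from the list of things; names that differ only in an ending like _2 or _b are one class to them, and where a whole thing is asked for, a point or a joint stands for the part that bears it (a point fixed in the world has none). Each returns a list of dicts, best first, with "score" (0 to 1); they miss things now and then, are a little off and sometimes report something else, mostly with a low value. They report only what shows in the picture. A call takes as long as a camera call.
- spot_in(camera, name): "at" ([x, y, z] in m, in the coordinates of the camera as it stood for that picture, good to about 4 mm: the middle of the surface that is visible of it).
- pinpoint(camera, name): "at" ([x, y, z] in m, in the coordinates of the camera as it stood for that picture, good to about 4 mm: a listed point, or the origin of a listed thing).
The state is a dict: "time_s": time; "qpos": joint angles; "joint_velocities": joint speeds; "effort": joint torques, N m; "tool_pos": TCP position; "tool_rot": TCP orientation; "force": force on the tool from outside, world axes, zero at the start; "wrist_torque": the same for the moment, N m; "grip_width": finger opening in m.
Only numpy, scipy, OpenCV 4.12 (cv2) and the standard library are available. Lean on these libraries where they do the work, as an engineer would, in place of code of your own. Each camera call takes 0.05 s, during which the arm holds its last target.

## Working session

There is one attempt and no reset: what is moved stays moved. The work goes in short steps, Python scripts to look and compute and a shell command to move; the robot and the scene stay as the last step left them, time stands still between calls to the robot, and variables do not carry over. Pictures are saved under pics/ and viewed, and the job is handed in when it is done.

```bash
ls; mkdir -p pics; cat > h.py <<'E'
import numpy as np,cv2
from scipy.spatial.transform import Rotation as R
from cell import readout, read_camera, camera_params, sign_off, spot_in, pinpoint, env
def T(cam):
    p=camera_params(cam)
    if 'hand_eye' in p:
        o=readout.get_obs();M=np.eye(4);M[:3,:3]=R.from_euler('xyz',o['tool_rot'],degrees=True).as_matrix();M[:3,3]=o['tool_pos']
        return M@np.array(p['hand_eye'])
    M=np.eye(4);M[:3,:3]=cv2.Rodrigues(np.array(p['rvec'],float))[0];M[:3,3]=p['tvec'];return np.linalg.inv(M)
def w(Tm,a): return (Tm@np.r_[a,1])[:3]
def save(im,n): cv2.imwrite('pics/'+n,im[:,:,::-1])
E
python3 - <<'E'
from h import *
print(readout.get_obs(), env.grip_point_offset)
for c in ['top','scene']:
    Tm=T(c); im=read_camera(c); save(im,c+'0.png'); print(c,np.round(Tm[:3,3],3))
    for n in ['holder_seat','bench_block','lever_handle','lever_pivot','block_holder','clamp_pad']:
        r=pinpoint(c,n)
        print(n,[(np.round(w(Tm,d['at']),4).tolist(),round(d['score'],2)) for d in r[:2]])
print(readout.get_obs()['time_s'])
E
```

```text
pics
{'time_s': 0.0, 'qpos': array([-68.29133485,  18.43871829,  -4.01553801,  83.17564637,
         1.29388386,  78.53978215,  -3.26041201]), 'joint_velocities': array([-0.05688628, -0.01744742, -0.03783459, -0.00213187, -0.10899557,
       -0.06223898, -0.09102793]), 'effort': array([-2.73514515e-04, -4.91292286e+01, -4.03990103e-01, -3.12516904e+01,
       -6.39516930e-02,  4.39185882e-02,  2.17985485e-04]), 'tool_pos': array([0.23171062, 0.60663409, 0.18715891]), 'tool_rot': array([ -87.5528038 ,   89.8909347 , -108.45233147]), 'force': array([0.05131419, 0.00886698, 0.06660557]), 'wrist_torque': array([-0.0221236 , -0.03099162, -0.02045019]), 'grip_width': 0.08711707819396286} 0.0187
top [0.321 0.055 1.262]
holder_seat [([0.5916, -0.0602, 0.0094], 0.81)]
bench_block [([0.5914, -0.0311, 0.0118], 0.98)]
lever_handle [([0.4412, -0.0178, 0.0662], 0.83)]
lever_pivot [([0.5035, -0.0581, 0.046], 0.76)]
block_holder [([0.5881, -0.0588, 0.0041], 0.72)]
clamp_pad [([0.5464, -0.0569, 0.0179], 0.39), ([0.4334, 0.0529, 0.002], 0.27)]
scene [-0.232 -0.41   0.878]
holder_seat [([0.5843, -0.0586, 0.0124], 0.61)]
bench_block [([0.5857, -0.0296, 0.0142], 0.71)]
lever_handle [([0.4398, -0.0133, 0.0627], 0.97)]
lever_pivot [([0.505, -0.0519, 0.0427], 0.61)]
block_holder [([0.5843, -0.0591, -0.001], 0.91)]
clamp_pad [([0.5422, -0.0573, 0.01], 0.62)]
0.7
```

View pics/top0.png

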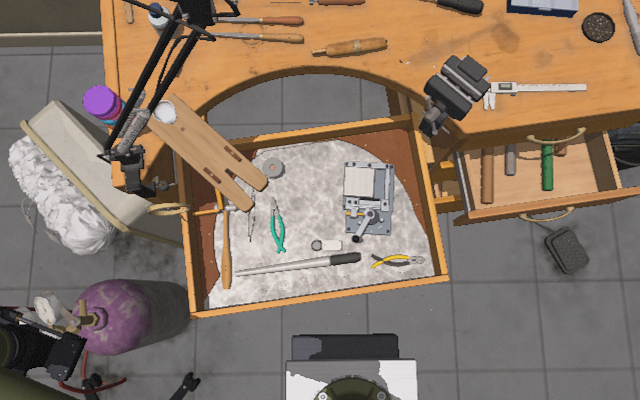

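View pics/scene0.png

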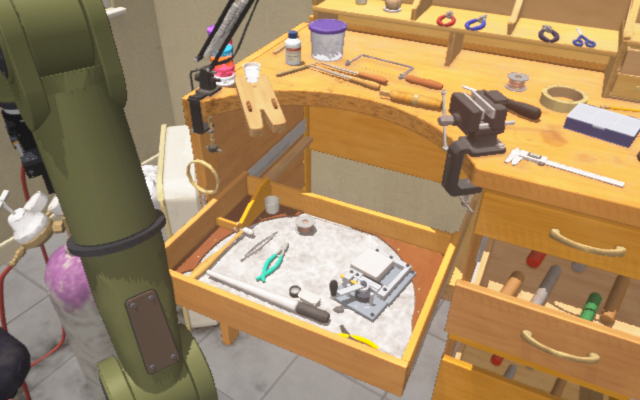

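```bash
python3 - <<'E'
from h import *
o=readout.get_obs();print(R.from_euler('xyz',o['tool_rot'],degrees=True).as_matrix().round(3))
p=camera_params('top');Tm=T('top');print({k:np.round(v,3) for k,v in p.items()}); print(Tm[:3,:3].round(3))
def at(u,v,z):
    d=Tm[:3,:3]@np.array([(u-p['cx'])/p['fx'],(v-p['cy'])/p['fy'],1]);return (Tm[:3,3]+d*(z-Tm[2,3])/d[2]).round(3)
for n,u,v,z in [('pinend',262,187,.37),('pinend2',245,207,.37),('pincup',130,180,.4),('ring',165,210,.3),('wallFL',192,315,.06),('wallBL',182,180,.06),('wallFR',448,280,.06),('tank',110,310,.3),('blk tl',345,168,.034),('blk tr',382,165,.034),('blk bl',345,196,.034),('bl br',377,198,.034),('hammer',225,240,.02),('mandrel',360,257,.02),('loupe',317,245,.014)]: print(n,at(u,v,z))
im=read_camera('top');save(cv2.resize(im[140:290,290:450],None,fx=5,fy=4,interpolation=cv2.INTER_CUBIC),'topc.png')
E
```

```text
[[ 0.     0.357  0.934]
 [ 0.     0.934 -0.357]
 [-1.     0.     0.   ]]
{'fx': np.float64(493.272), 'fy': np.float64(493.272), 'cx': np.float64(321.903), 'cy': np.float64(193.731), 'rvec': array([ 2.1  , -2.134,  0.195]), 'tvec': array([0.072, 0.554, 1.177])}
[[-0.015 -0.982  0.191]
 [-1.     0.017  0.007]
 [-0.01  -0.19  -0.982]]
pinend [0.508 0.171 0.37 ]
pinend2 [0.471 0.202 0.37 ]
pincup [0.519 0.405 0.4  ]
ring [0.48  0.372 0.3  ]
wallFL [0.266 0.376 0.06 ]
wallBL [0.595 0.413 0.06 ]
wallFR [ 0.339 -0.236  0.06 ]
tank [0.288 0.469 0.3  ]
blk tl [0.625 0.003 0.034]
blk tr [ 0.631 -0.092  0.034]
blk bl [0.552 0.005 0.034]
bl br [ 0.546 -0.076  0.034]
hammer [0.447 0.31  0.02 ]
mandrel [ 0.399 -0.03   0.02 ]
loupe [0.431 0.078 0.014]
```

View pics/topc.png

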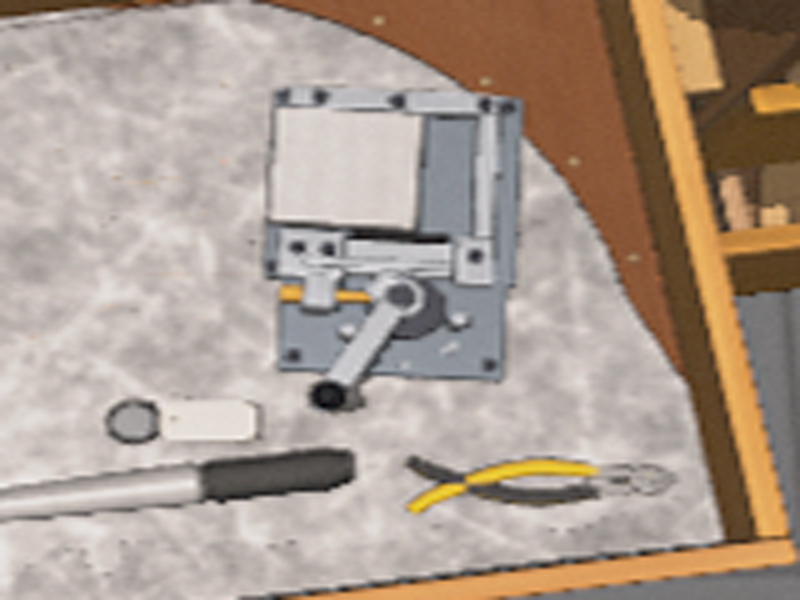

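```bash
python3 -m pendant '{"xyz":[[0.013,-0.057,0],[0.013,-0.057,0],[0.013,-0.057,0],[0.013,-0.057,0],[0.013,-0.057,0]],"turn":[0.1,0.1,0.1,0.1,0.1]}' 0 20
```

```text
time_s: 1.38
tool_pos: [0.2957, 0.3179, 0.1866]
tool_rot: [124.9, 90.0, 134.0]
force: [1.5, -0.4, 0.4]
grip_width: 0.0444
```

```bash
python3 -m pendant '{"xyz":[[0.03,-0.04,0],[0.03,-0.04,0],[0.03,-0.04,0],[0.022,-0.055,0],[0.022,-0.055,0]],"turn":[0,0,0,0,0]}'
```

```text
time_s: 2.0
tool_pos: [0.4331, 0.0804, 0.1888]
tool_rot: [38.5, 89.6, 47.7]
force: [0.6, 0.4, 0.2]
grip_width: 0.0015
```

```bash
python3 -m pendant '{"xyz":[[0,-0.01,0.01],[0,-0.01,0.01],[0.005,-0.01,0.01],[0.005,-0.01,0.01],[0.01,-0.01,0.01],[0.01,-0.005,0],[0.01,0,0],[0.01,0,0],[0.01,0,0],[0,0,0]],"turn":[-0.175,-0.175,-0.175,-0.175,-0.175,-0.175,-0.175,-0.175,-0.175,-0.175]}'
python3 - <<'E'
from h import *
o=readout.get_obs();print(R.from_euler('xyz',o['tool_rot'],degrees=True).as_matrix().round(3),o['qpos'].round(0))
Tm=T('wrist'); save(read_camera('wrist'),'w0.png'); print(Tm.round(3))
for n in ['holder_seat','bench_block','lever_handle','lever_pivot','block_holder','clamp_pad']:
        r=pinpoint('wrist',n)
        print(n,[(np.round(w(Tm,d['at']),4).tolist(),round(d['score'],2)) for d in r[:2]])
E
```

```text
time_s: 3.25
tool_pos: [0.4965, 0.0169, 0.2431]
tool_rot: [60.4, 89.2, -34.6]
force: [0.2, 0.4, -0.3]
grip_width: 0.0003
[[ 0.011  0.996 -0.088]
 [-0.007 -0.087 -0.996]
 [-1.     0.011  0.007]] [-29.  -3.  22. 101.   2.  82. -11.]
[[ 0.996 -0.088 -0.011  0.499]
 [-0.087 -0.961 -0.261  0.088]
 [ 0.012  0.261 -0.965  0.441]
 [ 0.     0.     0.     1.   ]]
holder_seat [([0.5885, -0.0561, 0.0116], 0.95)]
bench_block [([0.5886, -0.0291, 0.0154], 0.62), ([0.4826, 0.1789, 0.002], 0.26)]
lever_handle [([0.4389, -0.0133, 0.0688], 0.74)]
lever_pivot [([0.5029, -0.0558, 0.0427], 0.79)]
block_holder []
clamp_pad [([0.4824, 0.178, 0.0015], 0.49), ([0.5424, -0.0614, 0.0138], 0.44)]
```

View pics/w0.png

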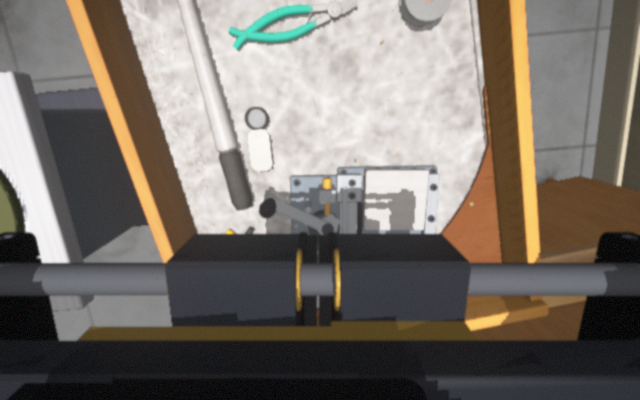

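```bash
python3 - <<'E'
from h import *
im=read_camera('wrist');save(cv2.resize(im[150:250,230:450],None,fx=3.6,fy=3.6,interpolation=cv2.INTER_CUBIC),'w0c.png')
p=camera_params('wrist');Tm=T('wrist')
def at(u,v,z):
    d=Tm[:3,:3]@np.array([(u-p['cx'])/p['fx'],(v-p['cy'])/p['fy'],1]);return (Tm[:3,3]+d*(z-Tm[2,3])/d[2]).round(4)
for n,u,v,z in [('blk l1',366,169,.034),('blk l2',430,171,.034),('handle',268,208,.087)]: print(n,at(u,v,z))
E
```

```text
blk l1 [0.5549 0.0125 0.034 ]
blk l2 [0.6307 0.0039 0.034 ]
handle [ 0.4423 -0.0108  0.087 ]
```

View pics/w0c.png

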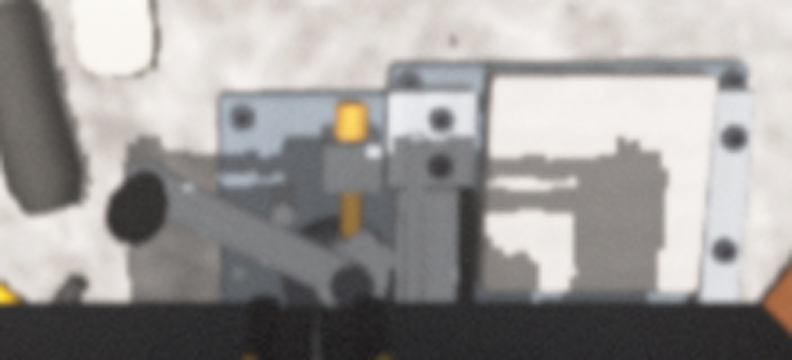

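```bash
python3 -m pendant '{"xyz":[[0.024,0.008,0],[0.024,0.008,-0.03],[0.024,0.008,-0.05],[0.024,0.008,-0.05],[0,0,-0.04],[0,0,-0.025],[0,0,-0.022],[0,0,0]],"turn":[0,0,0,0,0,0,0,0]}'
```

```text
time_s: 4.65
tool_pos: [0.595, 0.0513, 0.0209]
tool_rot: [75.9, 89.1, -18.1]
force: [0.7, -0.1, 1.0]
grip_width: 0.0005
```

```bash
python3 - <<'E'
from h import *
T_=T('wrist');save(read_camera('wrist'),'w1.png');save(read_camera('top'),'t1.png')
im=read_camera('scene');save(cv2.resize(im[200:360,250:450],None,fx=4,fy=3.7),'s1.png')
E
```

```text
(no output)
```

View pics/w1.png

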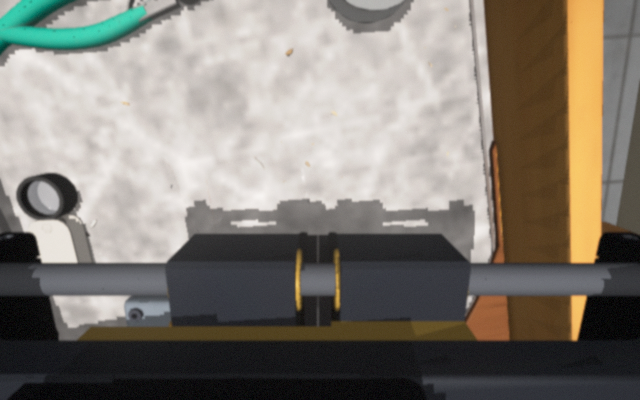

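View pics/s1.png

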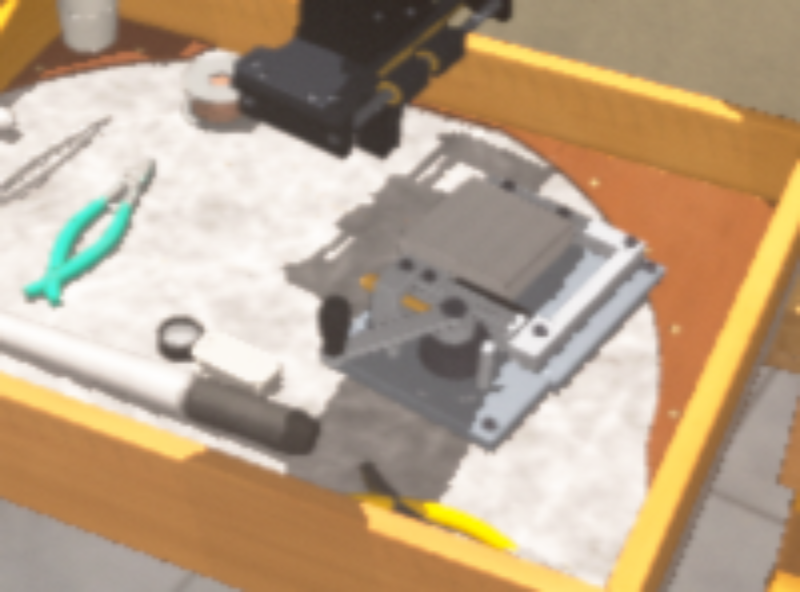

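```bash
python3 - <<'E'
from h import *
for c in ['scene','wrist','top']:
    p=camera_params(c);Ti=np.linalg.inv(T(c))
    t=readout.get_obs()['tool_pos']
    for q in [t,t+[0,0,.02],t+[0,0,.07],np.array([.592,.0075,.034])]:
        a=w(Ti,q);print(c,(p['fx']*a[0]/a[2]+p['cx']).round(),(p['fy']*a[1]/a[2]+p['cy']).round())
im=cv2.imread('pics/t1.png');cv2.imwrite('pics/t1c.png',cv2.resize(im[120:280,270:430],None,fx=3.7,fy=3.7,interpolation=cv2.INTER_CUBIC))
E
```

```text
scene 345.0 250.0
scene 345.0 243.0
scene 346.0 228.0
scene 359.0 255.0
wrist 319.0 229.0
wrist 320.0 242.0
wrist 323.0 287.0
wrist 315.0 304.0
top 326.0 180.0
top 326.0 178.0
top 326.0 173.0
top 344.0 181.0
```

View pics/t1c.png

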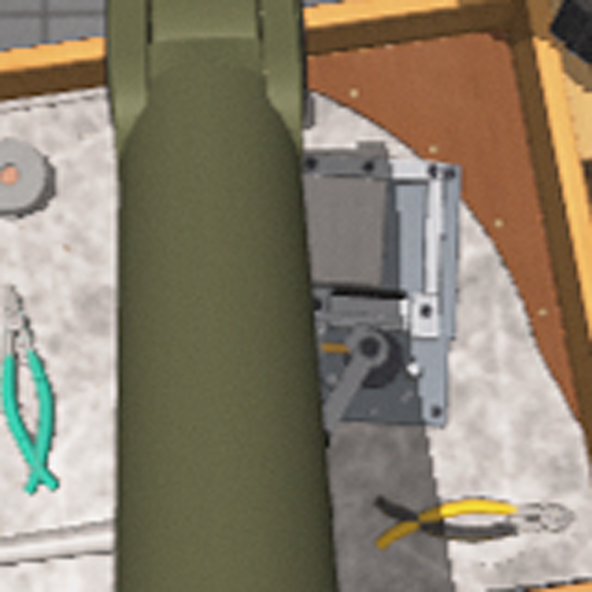

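```bash
python3 - <<'E'
from h import *
im=read_camera('scene');save(cv2.resize(im[205:275,305:385],None,fx=9,fy=8,interpolation=cv2.INTER_NEAREST),'s2.png')
E
```

```text
(no output)
```

View pics/s2.png

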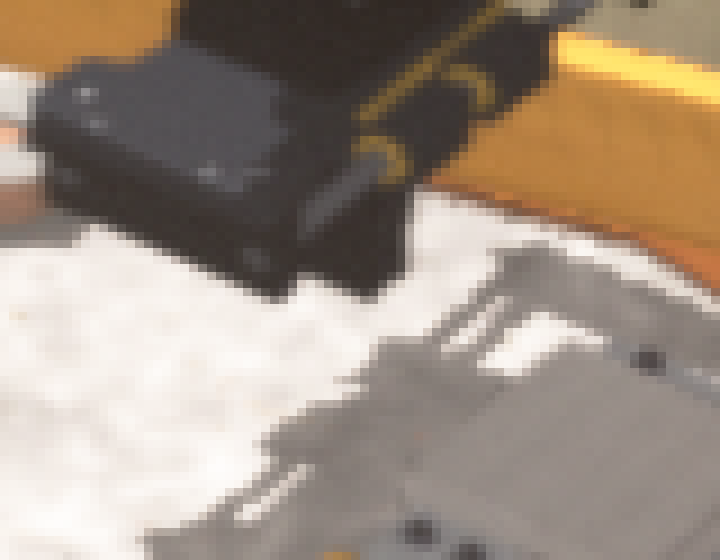

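```bash
python3 - <<'E'
from h import *
o=readout.get_obs();t=o['tool_pos'];Rm=R.from_euler('xyz',o['tool_rot'],degrees=True).as_matrix()
c='scene';im=read_camera(c)[:,:,::-1].copy();S=5
for c,x0,y0,n in [('scene',290,180,'s3.png'),('wrist',0,0,'w3.png')]:
    im=read_camera(c)[:,:,::-1].copy(); s=6 if c=='scene' else 1
    if c=='scene': im=cv2.resize(im[180:275,290:410],None,fx=6,fy=6,interpolation=cv2.INTER_NEAREST)
    p=camera_params(c);Ti=np.linalg.inv(T(c))
    def P(q):
        a=w(Ti,t+Rm@np.array(q));return (int((p['fx']*a[0]/a[2]+p['cx']-x0)*s),int((p['fy']*a[1]/a[2]+p['cy']-y0)*s))
    for (dx,hy,hz,col) in [(0,.015,.0095,(0,0,255)),(-.0187,.015,.0095,(0,255,0)),(-.07,.095,.0375,(255,0,0))]:
        pts=np.array([P((dx,a*hy,b*hz)) for a,b in [(1,1),(1,-1),(-1,-1),(-1,1)]]);cv2.polylines(im,[pts],True,col,1)
    cv2.imwrite('pics/'+n,im)
E
```

```text
(no output)
```

View pics/s3.png

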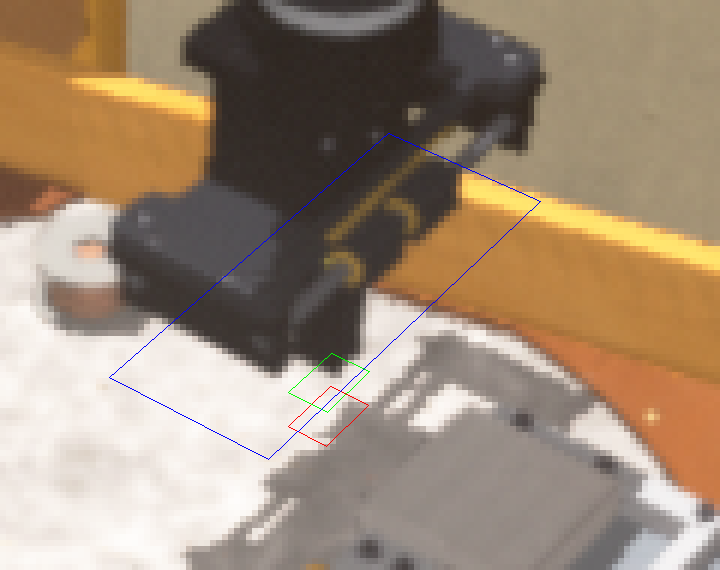

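View pics/w3.png

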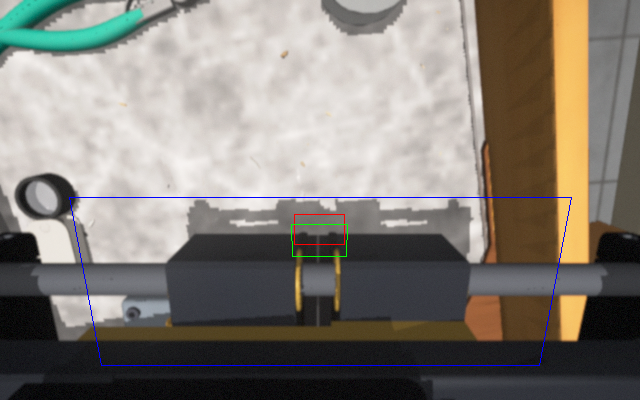

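```bash
python3 - <<'E'
from h import *
p=camera_params('wrist');Tm=T('wrist');print(p,Tm.round(3),readout.get_obs()['tool_pos'])
def at(u,v,z):
    d=Tm[:3,:3]@np.array([(u-p['cx'])/p['fx'],(v-p['cy'])/p['fy'],1]);return (Tm[:3,3]+d*(z-Tm[2,3])/d[2]).round(4)
for z in (0,.014,): print(at(47,197,z), at(135,313,.012))
E
```

```text
{'fx': 347.9480260979114, 'fy': 347.9480260979114, 'cx': 317.48033351369236, 'cy': 201.0630950868531, 'hand_eye': array([[-7.93404192e-04, -2.54887520e-01,  9.66970384e-01,
        -1.97990977e-01],
       [ 9.99999685e-01, -1.69573565e-04,  7.75806342e-04,
        -1.01519342e-03],
       [-3.37707391e-05,  9.66970694e-01,  2.54887574e-01,
        -6.97867281e-02],
       [ 0.00000000e+00,  0.00000000e+00,  0.00000000e+00,
         1.00000000e+00]])} [[ 0.997 -0.073  0.004  0.597]
 [-0.07  -0.964 -0.258  0.122]
 [ 0.023  0.257 -0.966  0.222]
 [ 0.     0.     0.     1.   ]] [0.59777554 0.05150624 0.0241441 ]
[0.4241 0.0786 0.    ] [ 0.4701 -0.0026  0.012 ]
[0.435  0.0814 0.014 ] [ 0.4701 -0.0026  0.012 ]
```

```bash
python3 - <<'E'
from h import *
p=camera_params('wrist');H=np.array(p['hand_eye'])
for u,v in [(301,234),(319,234),(336,234),(190,234),(168,262),(168,325),(300,325)]:
    d=H[:3,:3]@np.array([(u-p['cx'])/p['fx'],(v-p['cy'])/p['fy'],1]);o=H[:3,3]
    for tz in (-.0095,0,.0095,-.035):
        s=(tz-o[2])/d[2];print((u,v),tz,(o+s*d).round(4))
im=cv2.imread('pics/w1.png');cv2.imwrite('pics/w1c.png',cv2.resize(im[190:340,150:490],None,fx=2.3,fy=3.5,interpolation=cv2.INTER_CUBIC))
E
```

```text
(301, 234) -0.0095 [-0.0339 -0.0091 -0.0095]
(301, 234) 0 [-0.008  -0.0104  0.    ]
(301, 234) 0.0095 [ 0.0178 -0.0117  0.0095]
(301, 234) -0.035 [-0.1033 -0.0057 -0.035 ]
(319, 234) -0.0095 [-0.0339 -0.0001 -0.0095]
(319, 234) 0 [-0.0081  0.      0.    ]
(319, 234) 0.0095 [0.0178 0.0002 0.0095]
(319, 234) -0.035 [-0.1033 -0.0005 -0.035 ]
(336, 234) -0.0095 [-0.0339  0.0084 -0.0095]
(336, 234) 0 [-0.0081  0.0099  0.    ]
(336, 234) 0.0095 [0.0178 0.0113 0.0095]
(336, 234) -0.035 [-0.1033  0.0044 -0.035 ]
(190, 234) -0.0095 [-0.0339 -0.0646 -0.0095]
(190, 234) 0 [-0.008  -0.0747  0.    ]
(190, 234) 0.0095 [ 0.0179 -0.0847  0.0095]
(190, 234) -0.035 [-0.1033 -0.0377 -0.035 ]
(168, 262) -0.0095 [-0.0669 -0.062  -0.0095]
(168, 262) 0 [-0.0462 -0.0716  0.    ]
(168, 262) 0.0095 [-0.0256 -0.0812  0.0095]
(168, 262) -0.035 [-0.1223 -0.0362 -0.035 ]
(168, 325) -0.0095 [-0.1098 -0.0442 -0.0095]
(168, 325) 0 [-0.0959 -0.051   0.    ]
(168, 325) 0.0095 [-0.082  -0.0578  0.0095]
(168, 325) -0.035 [-0.1471 -0.0259 -0.035 ]
(300, 325) -0.0095 [-0.1098 -0.006  -0.0095]
(300, 325) 0 [-0.096  -0.0068  0.    ]
(300, 325) 0.0095 [-0.0821 -0.0076  0.0095]
(300, 325) -0.035 [-0.1471 -0.0039 -0.035 ]
```

View pics/w1c.png

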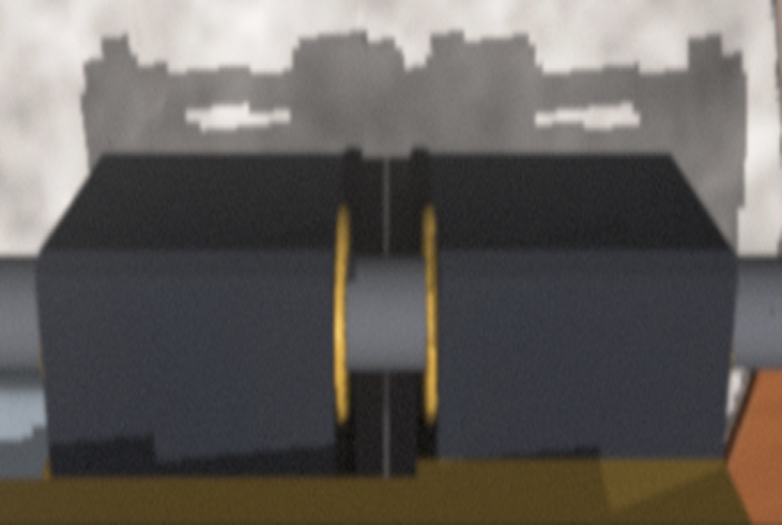

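```bash
python3 -m pendant '{"xyz":[[0,0,-0.008],[0,0,-0.005]],"turn":[0,0]}';python3 - <<'E'
from h import *
save(cv2.resize(read_camera('scene')[180:275,290:410],None,fx=6,fy=6,interpolation=cv2.INTER_NEAREST),'s4.png')
o=readout.get_obs();print(o['tool_pos'],o['force'])
E
```

```text
time_s: 5.25
tool_pos: [0.5987, 0.0517, 0.0117]
tool_rot: [87.4, 88.6, -6.6]
force: [-0.7, 1.0, 0.5]
grip_width: 0.0006
[0.59825288 0.05167589 0.01107231] [-0.04946625 -0.41690288 -0.86477371]
```

View pics/s4.png

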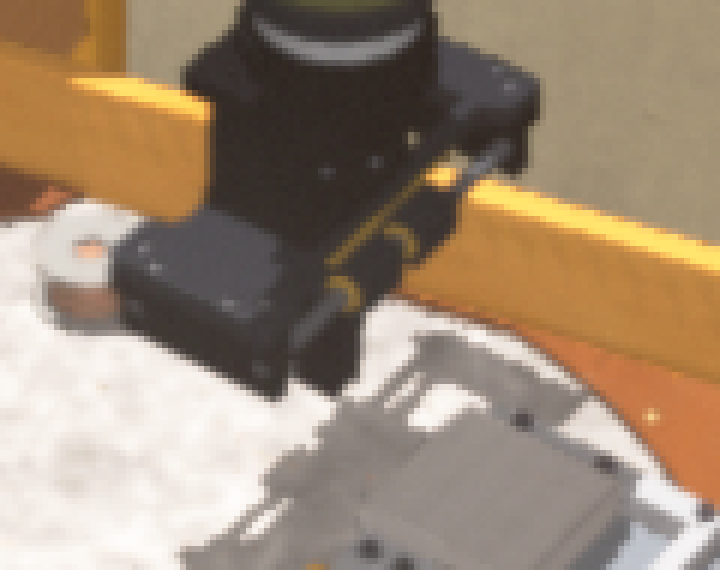

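```bash
python3 - <<'E'
from h import *
c='scene';p=camera_params(c);Tm=T(c)
def at(u,v,z):
    d=Tm[:3,:3]@np.array([(u-p['cx'])/p['fx'],(v-p['cy'])/p['fy'],1]);return (Tm[:3,3]+d*(z-Tm[2,3])/d[2]).round(4)
for z in (0,.01,.03,.05): print(at(345.8,245.8,z), at(290+275/6,180+395/6,z))
# spool check, base check: holder far corner right (490,440 in s1) 
print(at(250+490/4,200+440/3.7,.012), 'expect lever side right corner')
print(at(290+180/6,180+555/6,0))
E
python3 -m pendant '{"xyz":[[0,0,-0.005],[0,0,-0.001]],"turn":[0,0]}'
```

```text
[0.635  0.0694 0.    ] [0.6207 0.0904 0.    ]
[0.6251 0.0639 0.01  ] [0.611  0.0847 0.01  ]
[0.6053 0.053  0.03  ] [0.5915 0.0733 0.03  ]
[0.5856 0.0421 0.05  ] [0.5721 0.0619 0.05  ]
[ 0.4529 -0.1061  0.012 ] expect lever side right corner
[0.5179 0.0713 0.    ]
time_s: 5.55
tool_pos: [0.5979, 0.0516, 0.0042]
tool_rot: [85.7, 88.7, -8.3]
force: [0.4, 0.3, -0.9]
grip_width: 0.0002
```

```bash
python3 -m pendant '{"xyz":[[0,0,-0.005],[0,0,-0.002]],"turn":[0,0]}'
```

```text
time_s: 5.8
tool_pos: [0.598, 0.0516, -0.0032]
tool_rot: [85.7, 88.7, -8.3]
force: [-0.8, 0.6, 0.5]
grip_width: 0.0006
```

```bash
python3 -m pendant '{"xyz":[[0,0,-0.005],[0,0,-0.003],[0,0,-0.001]],"turn":[0,0,0]}';python3 - <<'E'
from h import *
save(cv2.resize(read_camera('scene')[180:275,290:410],None,fx=6,fy=6,interpolation=cv2.INTER_NEAREST),'s5.png')
save(read_camera('wrist'),'w5.png')
o=readout.get_obs();print(o['tool_pos'],o['force'])
E
```

```text
time_s: 6.18
tool_pos: [0.598, 0.0516, -0.013]
tool_rot: [85.5, 88.7, -8.5]
force: [0.6, 0.1, 0.4]
grip_width: 0.0005
[ 0.59796479  0.05156335 -0.01287044] [ 0.24965738 -0.09468476  0.04185083]
```

View pics/s5.png

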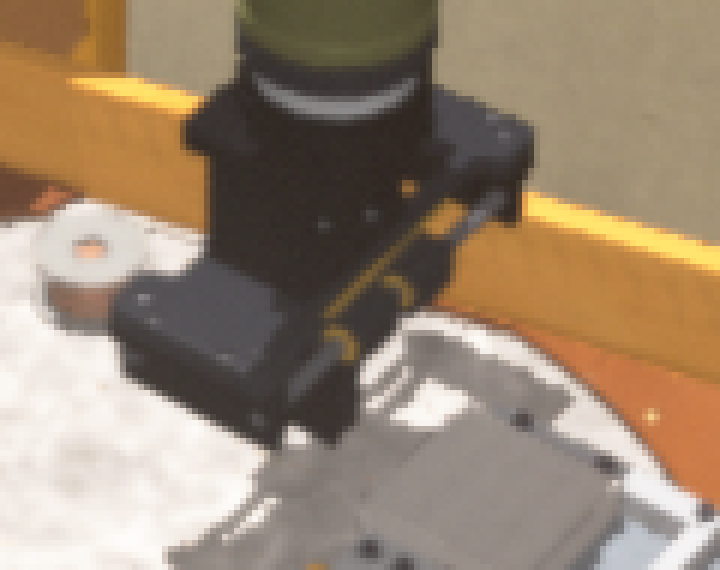

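```bash
python3 -m pendant '{"xyz":[[0,0,-0.003],[0,0,-0.001],[0,0,0]],"turn":[0,0,0]}'; python3 -m pendant '{"xyz":[[0,0,-0.003],[0,0,-0.0005]],"turn":[0,0]}'
```

```text
time_s: 6.65
tool_pos: [0.5982, 0.0516, -0.0169]
tool_rot: [86.1, 88.7, -7.9]
force: [0.5, -0.0, 1.1]
grip_width: 0.0005
time_s: 6.9
tool_pos: [0.5983, 0.0516, -0.0204]
tool_rot: [86.3, 88.7, -7.7]
force: [-0.3, 0.2, -0.6]
grip_width: 0.0002
```

View pics/w5.png

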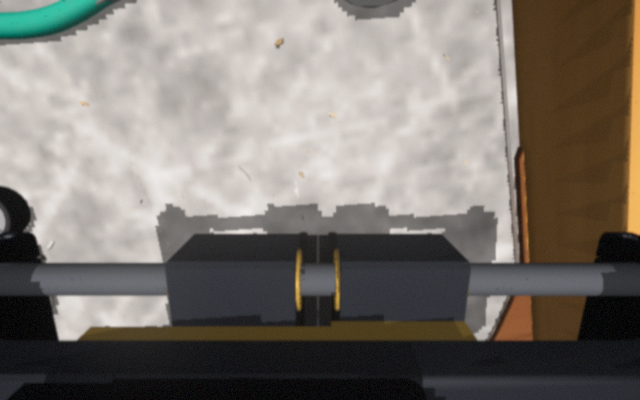

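```bash
python3 -m pendant '{"xyz":[[0,0,-0.003],[0,0,-0.0005]],"turn":[0,0]}'; python3 -m pendant '{"xyz":[[0,0,-0.003],[0,0,-0.0005]],"turn":[0,0]}'; python3 - <<'E'
from h import *
save(cv2.resize(read_camera('scene')[180:275,290:410],None,fx=6,fy=6,interpolation=cv2.INTER_NEAREST),'s6.png')
E
```

```text
time_s: 7.15
tool_pos: [0.5982, 0.0517, -0.0243]
tool_rot: [86.2, 88.7, -7.8]
force: [0.1, -0.1, 1.0]
grip_width: 0.0005
time_s: 7.4
tool_pos: [0.5982, 0.0516, -0.0281]
tool_rot: [86.2, 88.7, -7.8]
force: [0.1, 0.2, 0.1]
grip_width: 0.0008
```

View pics/s6.png

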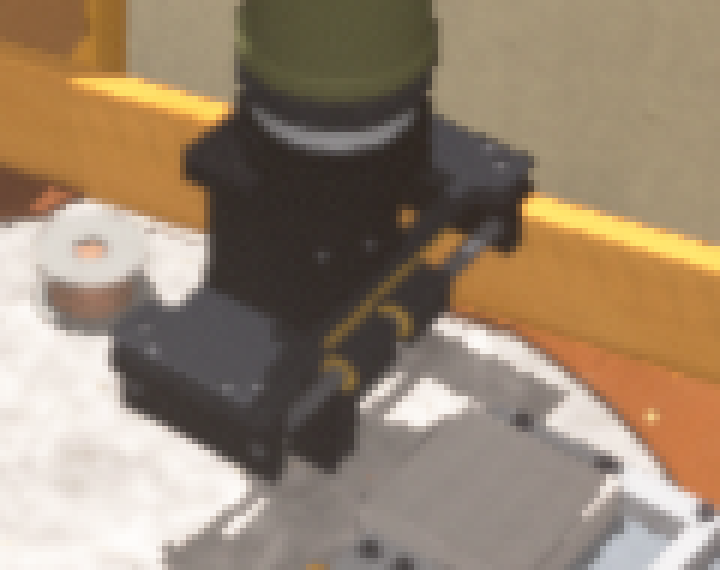

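```bash
python3 -m pendant '{"xyz":[[0,0,-0.003],[0,0,-0.0005]],"turn":[0,0]}'; python3 -m pendant '{"xyz":[[0,0,-0.003],[0,0,-0.0005]],"turn":[0,0]}'
```

```text
time_s: 7.7
tool_pos: [0.5984, 0.0516, -0.0316]
tool_rot: [86.4, 88.7, -7.6]
force: [-0.3, -1.1, -0.2]
grip_width: 0.0004
time_s: 7.95
tool_pos: [0.5989, 0.0517, -0.0337]
tool_rot: [87.8, 88.6, -6.2]
force: [-3.1, -0.1, 4.1]
grip_width: 0.0006
```

```bash
python3 -m pendant '{"xyz":[[0,0,0.012],[0,0,0.009],[-0.002,-0.01,0],[-0.002,-0.01,0],[-0.001,-0.005,0],[0,0,0]],"turn":[0,0,0,0,0,0]}'; python3 - <<'E'
from h import *
o=readout.get_obs();print(R.from_euler('xyz',o['tool_rot'],degrees=True).as_matrix().round(3))
save(cv2.resize(read_camera('scene')[190:290,290:410],None,fx=6,fy=6,interpolation=cv2.INTER_NEAREST),'s7.png')
E
```

```text
time_s: 8.7
tool_pos: [0.5934, 0.0237, -0.0114]
tool_rot: [86.7, 88.6, -7.3]
force: [0.1, -0.1, -0.3]
grip_width: 0.0
[[ 0.024  0.997 -0.071]
 [-0.003 -0.071 -0.997]
 [-1.     0.024  0.001]]
```

View pics/s7.png

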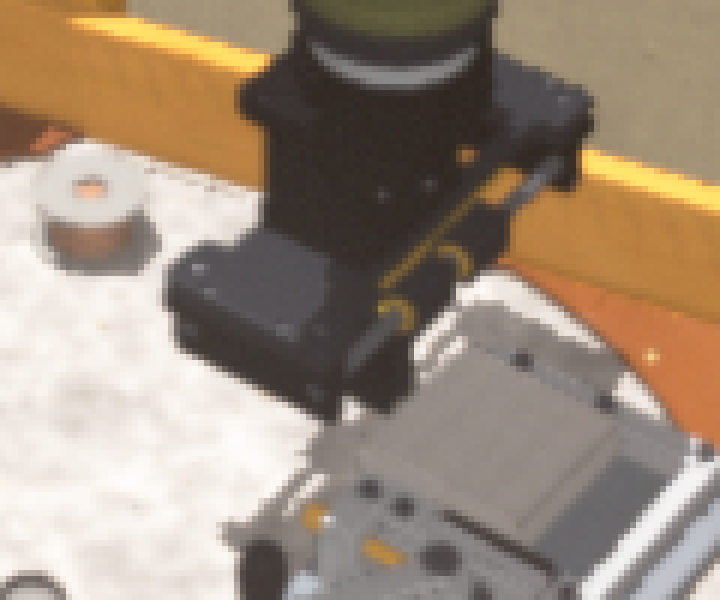

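```bash
python3 -m pendant '{"xyz":[[0,-0.004,0],[0,-0.004,0],[0,-0.003,0]],"turn":[0,0,0]}'
```

```text
time_s: 9.12
tool_pos: [0.5933, 0.0176, -0.0117]
tool_rot: [99.7, 88.7, 5.8]
force: [-0.3, 5.9, -0.4]
grip_width: 0.0002
```

```bash
python3 -m pendant '{"xyz":[[0,-0.006,0],[-0.001,-0.006,0],[0,-0.006,0]],"turn":[0,0,0]}'
```

```text
time_s: 9.5
tool_pos: [0.5926, 0.0088, -0.0115]
tool_rot: [121.2, 88.5, 27.6]
force: [-0.6, 5.3, 0.9]
grip_width: 0.0006
```

```bash
python3 -m pendant '{"xyz":[[0,-0.007,0],[-0.001,-0.007,0],[0,-0.007,0],[-0.001,-0.007,0]],"turn":[0,0,0,0]}'
```

```text
time_s: 10.0
tool_pos: [0.5913, -0.0075, -0.0114]
tool_rot: [139.6, 88.0, 46.5]
force: [-0.3, 5.5, -0.4]
grip_width: 0.0003
```

```bash
python3 -m pendant '{"xyz":[[0,-0.005,0],[0,-0.005,0]],"turn":[0,0]}';python3 -m pendant '{"xyz":[[0,-0.004,0],[0,-0.004,0]],"turn":[0,0]}'
```

```text
time_s: 10.25
tool_pos: [0.5919, -0.0103, -0.0112]
tool_rot: [146.7, 87.7, 53.9]
force: [2.5, 10.3, -2.9]
grip_width: 0.0001
time_s: 10.5
tool_pos: [0.5921, -0.0099, -0.0112]
tool_rot: [153.5, 87.2, 60.9]
force: [0.2, 8.2, 0.7]
grip_width: 0.0006
```

```bash
python3 -m pendant '{"xyz":[[0,-0.012,0],[0,-0.012,0]],"turn":[0,0]}'; python3 - <<'E'
from h import *
o=readout.get_obs();print(o['force'],R.from_euler('xyz',o['tool_rot'],degrees=True).as_matrix().round(3))
save(cv2.resize(read_camera('scene')[200:300,310:430],None,fx=6,fy=6,interpolation=cv2.INTER_CUBIC),'s8.png')
E
```

```text
time_s: 10.75
tool_pos: [0.5922, -0.0092, -0.0108]
tool_rot: [165.6, 85.8, 73.8]
force: [-0.9, 21.0, 1.0]
grip_width: 0.0004
[-0.93845356 20.95561807  1.04154382] [[ 0.02   0.999 -0.032]
 [ 0.07  -0.033 -0.997]
 [-0.997  0.018 -0.071]]
```

View pics/s8.png

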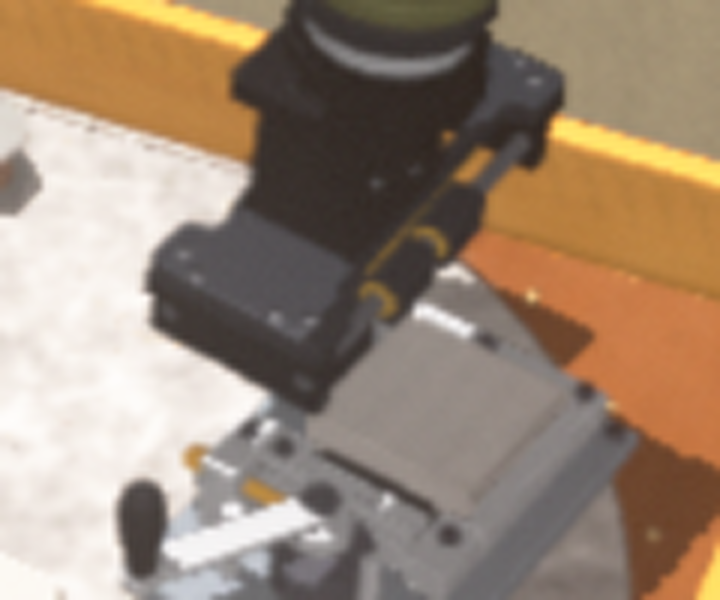

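```bash
python3 -m pendant '{"xyz":[[0,0.015,0],[0,0.02,0],[-0.02,0.01,0.05],[-0.05,0.01,0.06],[-0.06,0,0.05],[-0.05,0,0.03],[0,0,0]],"turn":[0,0,0,0,0,0,0]}'; python3 - <<'E'
from h import *
o=readout.get_obs();print(o['force'],R.from_euler('xyz',o['tool_rot'],degrees=True).as_matrix().round(3))
for c in ['scene','top','wrist']:
    Tm=T(c); im=read_camera(c); save(im,c+'9.png')
    for n in ['bench_block','lever_handle','holder_seat','lever_pivot']:
        r=pinpoint(c,n)
        print(c,n,[(np.round(w(Tm,d['at']),4).tolist(),round(d['score'],2)) for d in r[:1]])
    if c=='scene': save(cv2.resize(im[220:310,320:430],None,fx=7,fy=6,interpolation=cv2.INTER_CUBIC),'s9.png')
E
```

```text
time_s: 11.68
tool_pos: [0.431, 0.0436, 0.1609]
tool_rot: [163.3, 86.1, 71.5]
force: [0.5, -0.5, -0.2]
grip_width: 0.0004
[ 0.50946776 -0.48632264 -0.21691663] [[ 0.022  0.999 -0.03 ]
 [ 0.065 -0.031 -0.997]
 [-0.998  0.02  -0.066]]
scene bench_block [([0.5866, -0.0589, 0.0119], 0.97)]
scene lever_handle [([0.4385, -0.0157, 0.0611], 0.79)]
scene holder_seat []
scene lever_pivot [([0.5028, -0.0503, 0.0447], 0.95)]
top bench_block [([0.5887, -0.0602, 0.0102], 0.8)]
top lever_handle []
top holder_seat []
top lever_pivot [([0.382, 0.1288, 0.0001], 0.74)]
wrist bench_block []
wrist lever_handle [([0.6313, 0.1894, 0.0047], 0.2)]
wrist holder_seat []
wrist lever_pivot []
```

View pics/s9.png

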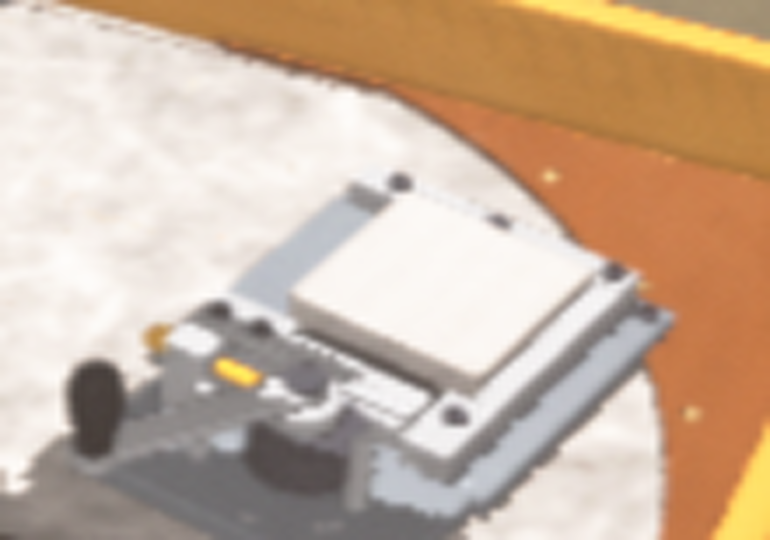

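View pics/top9.png

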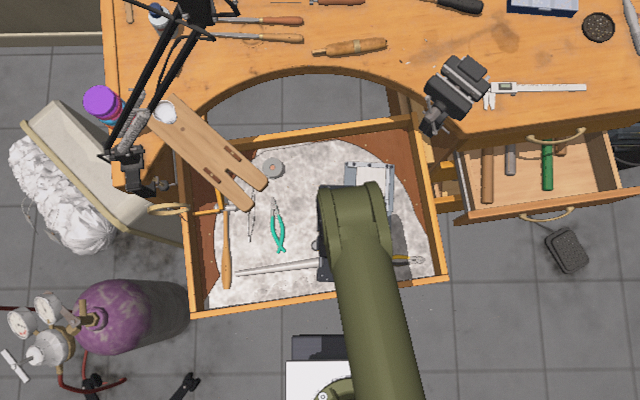

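View pics/wrist9.png

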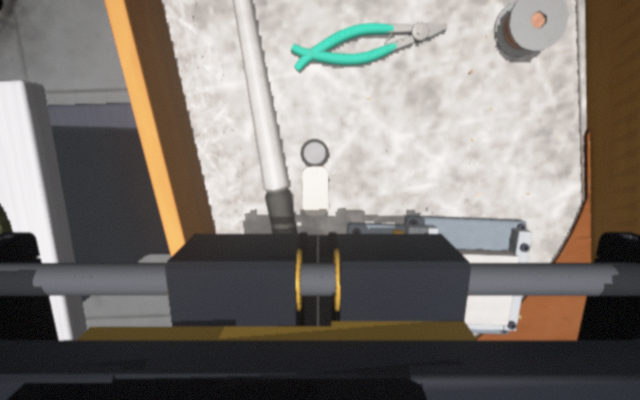

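```bash
python3 -m pendant '{"xyz":[[0.007,0,-0.045],[0,0,-0.045],[0,0,-0.03],[0,0,-0.02],[0,-0.01,0],[0,0,0]],"turn":[0,0,0,0,0,0]}'; python3 - <<'E'
from h import *
save(cv2.resize(read_camera('scene')[220:330,300:430],None,fx=6,fy=5,interpolation=cv2.INTER_CUBIC),'s10.png')
E
```

```text
time_s: 13.18
tool_pos: [0.4404, 0.0332, 0.0161]
tool_rot: [163.5, 86.2, 71.7]
force: [-0.5, 0.2, -0.3]
grip_width: -0.0002
```

View pics/s10.png

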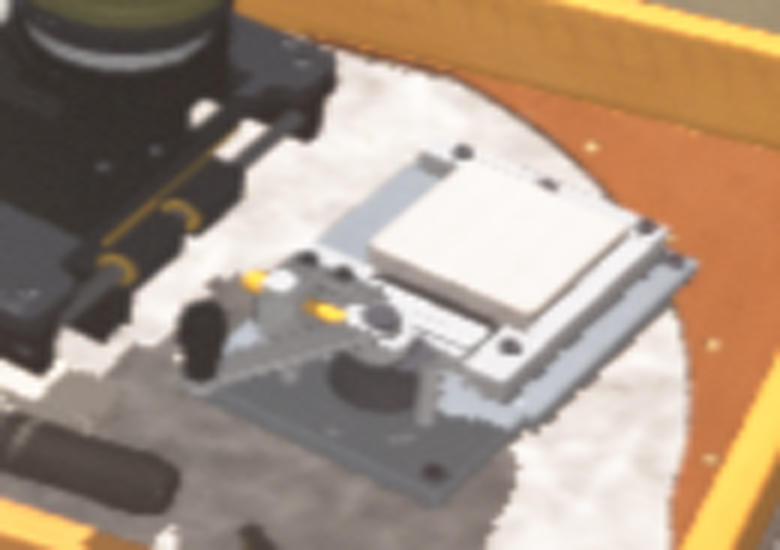

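```bash
python3 -m pendant '{"xyz":[[0,-0.008,0.004],[0,-0.01,0],[0,-0.008,0],[0,-0.008,0]],"turn":[0,0,0,0]}'
```

```text
time_s: 13.72
tool_pos: [0.4406, 0.0037, 0.023]
tool_rot: [165.1, 85.6, 73.4]
force: [-6.3, 21.3, 3.5]
grip_width: 0.0001
```

```bash
python3 - <<'E'
from h import *
o=readout.get_obs();print(o['force'],o['tool_pos'],o['wrist_torque'])
save(cv2.resize(read_camera('scene')[220:330,300:430],None,fx=6,fy=5,interpolation=cv2.INTER_CUBIC),'s11.png')
o=readout.get_obs();print(o['force'],o['tool_pos'],o['wrist_torque'])
E
```

```text
[-6.28744127 21.34338307  3.48742743] [0.44059865 0.00372865 0.02295515] [4.32322823 1.45989294 0.14601977]
[-3.14590402 14.31935509  3.7285355 ] [0.44023283 0.00362    0.02292328] [3.01247017 0.91692723 0.10128172]
```

View pics/s11.png

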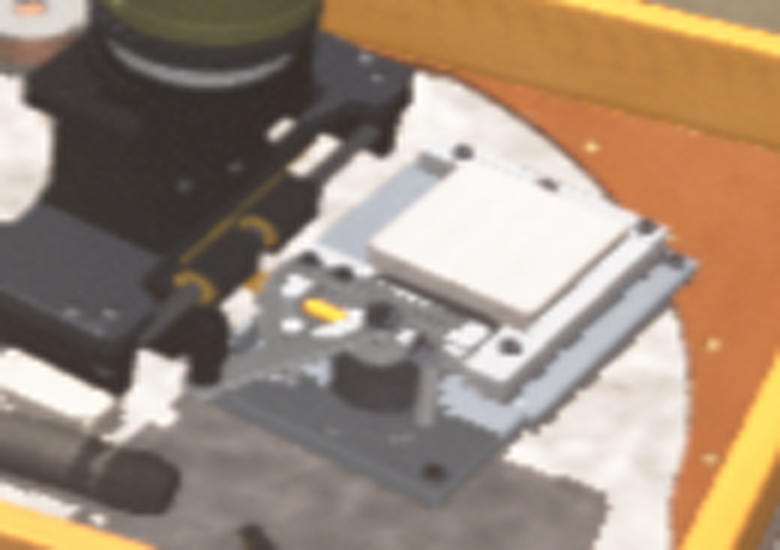

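```bash
python3 -m pendant '{"xyz":[[-0.005,-0.008,0],[-0.004,-0.008,0]],"turn":[0,0]}'; python3 - <<'E'
from h import *
o=readout.get_obs();print(o['force'],o['tool_pos'])
E
```

```text
time_s: 14.02
tool_pos: [0.4335, -0.0063, 0.0236]
tool_rot: [163.6, 85.1, 72.2]
force: [1.8, 2.3, -2.1]
grip_width: 0.0002
[ 1.78328492  2.32296482 -2.13026852] [ 0.43354742 -0.00629352  0.02360808]
```

```bash
python3 -m pendant '{"xyz":[[-0.003,-0.01,-0.001],[-0.002,-0.01,0],[0,-0.01,-0.001],[0,-0.008,0]],"turn":[0,0,0,0]}'; python3 - <<'E'
from h import *
save(cv2.resize(read_camera('scene')[220:330,300:430],None,fx=6,fy=5,interpolation=cv2.INTER_CUBIC),'s12.png')
E
```

```text
time_s: 14.52
tool_pos: [0.4282, -0.0437, 0.0224]
tool_rot: [164.6, 84.8, 73.2]
force: [1.3, 8.8, 2.5]
grip_width: 0.0005
```

View pics/s12.png

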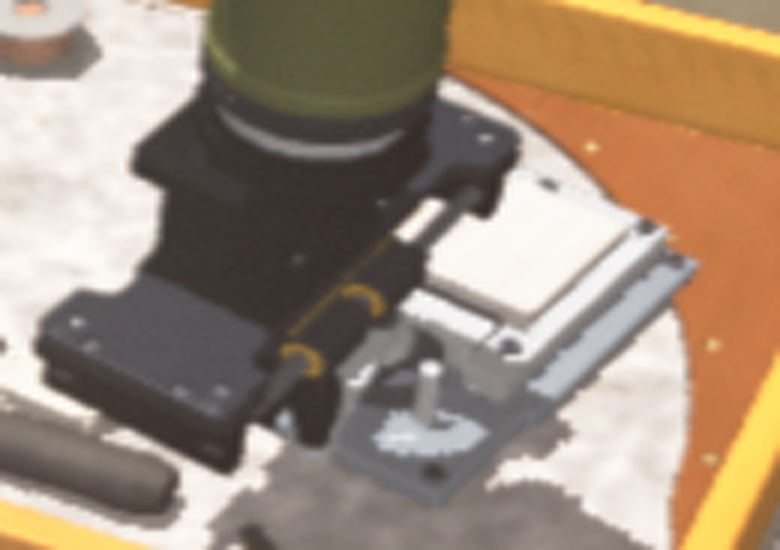

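```bash
python3 -m pendant '{"xyz":[[0,-0.01,0],[0.003,-0.01,0],[0.003,-0.01,-0.001],[0.004,-0.008,0]],"turn":[0,0,0,0]}'; python3 - <<'E'
from h import *
save(cv2.resize(read_camera('scene')[220:330,300:430],None,fx=6,fy=5,interpolation=cv2.INTER_CUBIC),'s13.png')
E
```

```text
time_s: 15.08
tool_pos: [0.4402, -0.0808, 0.022]
tool_rot: [163.9, 84.5, 72.5]
force: [0.4, 0.7, -0.1]
grip_width: 0.0006
```

View pics/s13.png

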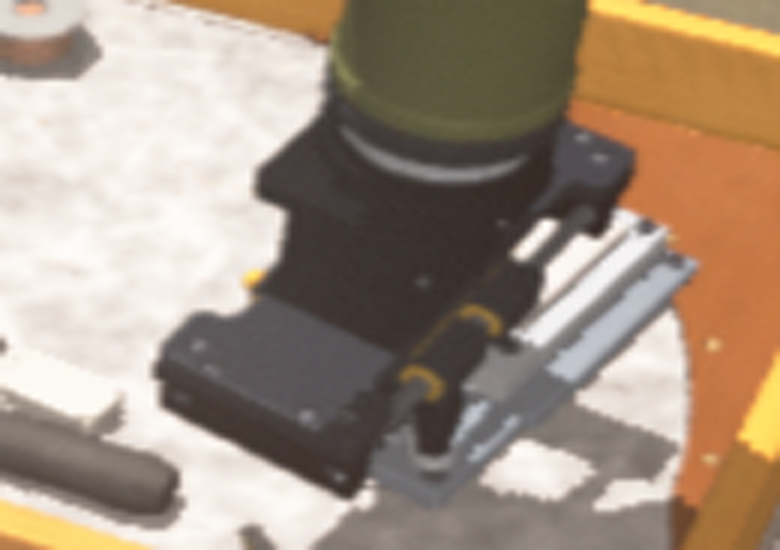

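```bash
python3 -m pendant '{"xyz":[[0.001,-0.006,0],[0.001,-0.006,0],[0,-0.004,0]],"turn":[0,0,0]}'
```

```text
time_s: 15.5
tool_pos: [0.4394, -0.0801, 0.0221]
tool_rot: [172.4, 83.2, 81.3]
force: [0.7, 10.3, 4.6]
grip_width: 0.0002
```

```bash
python3 -m pendant '{"xyz":[[0,0.02,0],[0,0.03,0.03],[0,0.03,0.05],[0,0.04,0.05],[0,0.05,0.03],[0,0.04,0.02],[0,0.03,0],[0,0,0]],"turn":[0,0,0,0,0,0,0,0]}'; python3 - <<'E'
from h import *
for c in ['scene','top','wrist']:
    Tm=T(c); im=read_camera(c); save(im,c+'14.png')
    for n in ['bench_block','lever_handle','holder_seat','lever_pivot','clamp_pad']:
        r=pinpoint(c,n)
        print(c,n,[(np.round(w(Tm,d['at']),4).tolist(),round(d['score'],2)) for d in r[:1]])
    if c=='scene': save(cv2.resize(im[220:330,300:430],None,fx=6,fy=5,interpolation=cv2.INTER_CUBIC),'s14.png')
    if c=='top': save(cv2.resize(im[140:290,290:450],None,fx=5,fy=4,interpolation=cv2.INTER_CUBIC),'t14.png')
E
```

```text
time_s: 16.5
tool_pos: [0.4367, 0.1536, 0.2034]
tool_rot: [173.9, 84.2, 82.1]
force: [-0.5, -0.3, -0.4]
grip_width: 0.0005
scene bench_block [([0.5901, -0.061, 0.013], 0.79)]
scene lever_handle [([0.4504, -0.1047, 0.0617], 0.96)]
scene holder_seat [([0.5871, -0.0585, 0.0136], 0.91)]
scene lever_pivot [([0.5009, -0.0524, 0.0435], 0.87)]
scene clamp_pad []
top bench_block [([0.591, -0.0645, 0.0091], 0.87)]
top lever_handle [([0.4514, -0.1077, 0.0665], 0.66)]
top holder_seat [([0.5884, -0.0612, 0.0086], 0.57)]
top lever_pivot [([0.5016, -0.0548, 0.0447], 0.63)]
top clamp_pad [([0.5473, -0.0598, 0.02], 0.47)]
wrist bench_block []
wrist lever_handle []
wrist holder_seat []
wrist lever_pivot []
wrist clamp_pad []
```

View pics/s14.png

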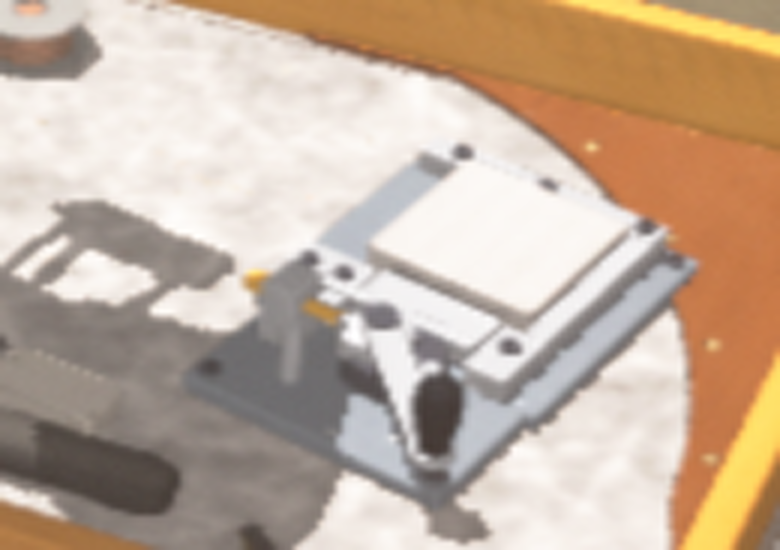

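View pics/t14.png

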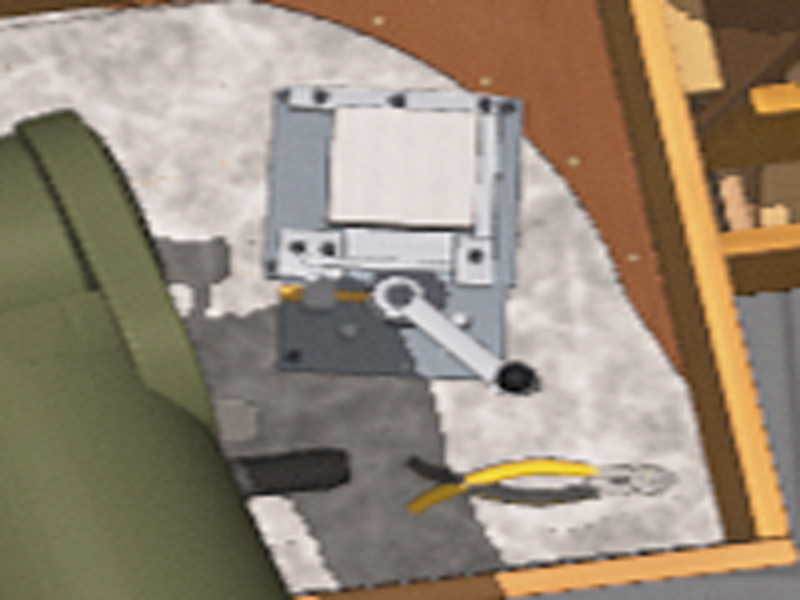

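View pics/wrist14.png

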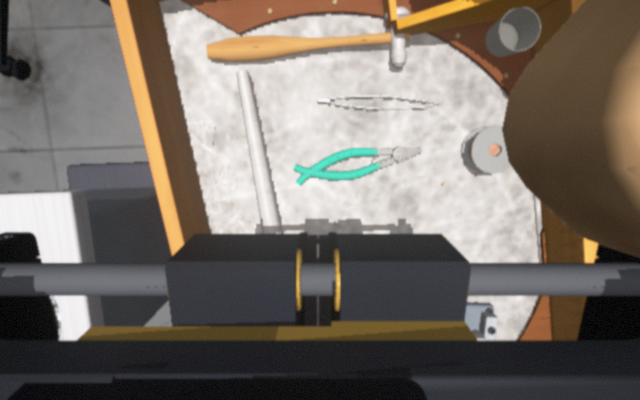

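```bash
python3 -m pendant '{"xyz":[[-0.003,-0.03,0],[-0.003,-0.03,0],[0,0,0],[0,0,0]],"turn":[0,0,0,0]}'; python3 - <<'E'
from h import *
o=readout.get_obs();print(o['force'],o['joint_velocities'].round(2))
im=read_camera('scene');save(im,'fin.png');im=read_camera('top');save(im,'fint.png')
E
```

```text
time_s: 17.9
tool_pos: [0.4307, 0.0927, 0.204]
tool_rot: [173.6, 84.0, 81.8]
force: [0.3, -0.2, 0.4]
grip_width: 0.0004
[ 0.25210137 -0.22248028  0.42179654] [ 0.58 -0.27  0.37  0.16  0.4   0.17  0.09]
```

View pics/fin.png

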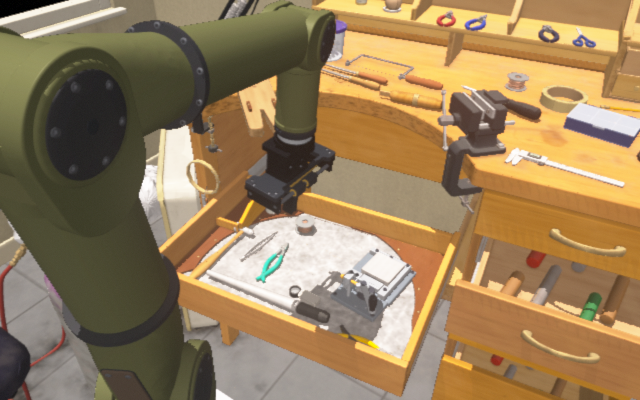

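The hand is clear of everything, the lever (about 372,298) is at the second stop, and the block (about 387,267) is home. The other tools have not moved.

```bash
python3 -c "
from cell import sign_off
print(sign_off())"
```

```text
the job is handed in; nothing more can be done
None
```

The block is home against the back stop and the clamp lever is round at its second stop. I handed the job in at about 18 s with the hand clear.

**Block:** I pushed it with the shut fingertips at about 5–6 N until it stopped. A further 21 N did not move it. The last pictures show it flush with the stop. The networks put its origin at y = -0.061 and -0.0645 m, against a seat at -0.0585 and -0.061 m. The 2.5–3.5 mm difference is within their roughly 4 mm accuracy.

**Lever:** I pushed the handle through the first click, and it snapped to the second stop. A follow-up push met about 10 N and did not move. After I backed off, the handle measured (0.451, -0.106), against an expected (0.449, -0.106). I did not check the jaw's grip on the block separately.

**Other tools:** They look unmoved in the pictures, and the force reading at the end was about 0.5 N.

**Disagreements along the way:**
- **Fingertip height:** The real fingertips sat about 33 mm above the reported TCP height. I found this by touching the tray lightly, at about 4 N, and worked from it afterwards.
- **First lever contact:** It peaked at about 21 N rather than the stated 6 N, and dropped once I pushed along the handle's path.
- **Tool tilt:** The tool was left tilted about 6° from the pushing, with no consequence.

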